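# Third hand for the probe bracket on the boil-test stand

### The arm

A 7-joint arm with a two-finger parallel gripper is mounted at the origin on the work surface. World frame = base frame: x ahead of the robot, y to its left, z up, the work surface at z = 0. Lengths are in m, angles in degrees, forces in N, time in s.
With the tool pointing down it reaches from about 0.425 to 0.875 m from the base axis. Payload 4.7 kg.
Tool frame: the origin (TCP) lies at the very end of the fingers, on their centre line; the grasp point (between the pads) lies 19 mm behind it; z points along the fingers, y is the line along which they close (so a half turn about z gives the same grasp; the last joint's range is limited). The gripper opens to 87 mm and grips with 3 to 60 N. Pads are 19 mm wide; open, the fingers measure 117 mm over their backs; the gripper's body (75 mm by 190 mm) begins 51 mm behind the grasp point.
Start: joints at [70.938, 18.392, -4.016, 83.108, 1.295, 78.541, -3.26], TCP at [0.221, -0.611, 0.223] pointing down, gripper open.
Joint ranges: [-163.93, 163.93], [-17.29, 119.83], [-79.2, 71.16], [3.27, 140.29], [-89.18, 269.18], [5.43, 117.66], [-154.24, 154.24]. Speed limits (degrees/s): [147.25, 147.25, 180, 180, 180, 180, 180].

### API

Orientations are given as [roll, pitch, yaw] about the fixed x, y, z axes, in that order (R = Rz(yaw) Ry(pitch) Rx(roll)).
In Python, from cell import get_obs, cams, ticket, finder gives the robot as it stands.
- The arm moves only by the shell command python3 -m creep 'ROWS' [FORCE]. ROWS is text: rows parted by semicolons, each of 5 numbers parted by spaces: the shift along the world's x, y, z in m, then the turn about the world's z in degrees, then the finger opening in m, from 0 to 0.087. A call has 1 to 8 rows; each row shifts and turns the commanded pose from where the row before left it; what a row does not reach is not made up. A row lasts 1/8 s, in which the tool goes at most 62.5 mm and 10.7 degrees, less where a joint would pass 70% of its speed; a pose out of reach is approached as far as the arm can. A call with a gripper value outside its range is refused whole. The fingers move at their own pace and stop on an object; FORCE is the grip in N (left out, the last holds). Time passes only in rows, so rows that do not move let the fingers close. It gives the time, the measured TCP pose, the force, the opening and the grip force at its end, in the units of the state.
- get_obs(): the state, without advancing time (a new reading comes with each control period).
- cams.read_camera(name): name is "scene" or "top"; returns the picture (384x512x3 uint8, red, green, blue); there is no depth.
- cams.calibration(name): a dict with "fx", "fy", "cx", "cy" (pixels), "extrinsics" (4x4, takes a point from world to camera coordinates). Camera axes: x right, y down, z forward; pixel columns grow to the right and rows downward; lengths in m; the calibration is good to about 2 mm. A picture is of the moment at which its call begins. calibration takes no time and is no camera call.
- ticket.sign_off(): hands the job in; it is judged then, once.
Trained networks look in the newest picture that a camera, given by its name, has taken for a name from the list of things; names that differ only in an ending like _2 or _b are one class to them, and where a whole thing is asked for, a point or a joint stands for the part that bears it (a point fixed in the world has none). Each returns a list of dicts, best first, with "p" (0 to 1); they miss things now and then, are a little off and sometimes report something else, mostly with a low value. They report only what shows in the picture. A call takes as long as a camera call.
- finder.masks_of(name, camera): "mask" (384x512 bool, what is visible of it) and "xy" ([column, row] in pixels, amid what is visible of it).
- finder.tip_of(name, camera): "xy" ([column, row] in pixels: a listed point, or the origin of a listed thing).
The state is a dict: "time_s": time; "qpos": joint angles; "joint_velocities": joint speeds; "effort": joint torques, N m; "tool_pos": TCP position; "tool_rot": TCP orientation; "force": force on the tool from outside, world axes, zero at the start; "wrist_torque": the same for the moment, N m; "grip_width": finger opening in m; "grasp_force": force on a finger pad.
Only numpy, scipy, OpenCV 4.12 (cv2) and the standard library are available. Lean on these libraries where they do the work, as an engineer would, in place of code of your own. Each camera call takes 0.05 s, during which the arm holds its last target. There are 200 camera calls.

### The job

Clear the boil-test stand: lift the kettle off it, keep it upright, and lower it, without dropping it, to stand squarely on the round cork mat beside the stand. Then bring the blue-and-aluminium probe bracket onto the white board, foot down, back plate flat against the steel fence and its two screw holes opposite the fence's two slots (midway between the black pen lines). Be the technician's third hand: press it against the fence, without ramming it, with a steady 12 newtons or so (no less than 7, no more than 17), finish while still holding it pressed so the screws can be driven from behind, and leave the other things on the bench alone.

Things in the scene. Friction and masses are not known exactly. Their poses are not given: they have to be found in the camera images.
- stand: Test stand fixed to the bench: flat white board 220 x 220 mm, top 28 mm above the bench. Origin: board's centre at bench height; x points across it to the fence (away from the robot, turned up to 0.3 rad), y along the fence, z up. Two black pen lines 100 mm apart, square to the fence, show where the bracket goes.
- fence: Rigid upright steel plate on the board's far side: 220 mm long, 5 thick, 60 high above the board; two slots 16 x 6 mm, 30 mm either side of its middle, 35 mm up. Origin: front face (towards the robot), middle of its length, at the board's top; x points into the fence (direction of the push), y along it, z up. Front face 85 mm from the stand's origin along x.
- kettle: Empty steel kettle with lid, 0.5 to 0.75 kg, at the start on the board. Largest diameter 132 mm, foot 120 mm. Origin: centre of its underside, z up; the spout points along +x (reaching 104 mm from the axis, 98 mm high), the hoop handle stands above the lid along y.
- kettle_handle (a point): Centre of the kettle's grip: a black round bar, 20 mm diameter, 80 mm long along the kettle's y, 172 mm above the kettle's underside; 54 mm free between its underside and the lid knob. Overall height of the kettle 182 mm; the hoop is 129 mm wide along y.
- mat: Round cork mat, 176 mm diameter, 8 mm thick, fixed on the bench on one side of the stand (either side; the bracket starts on the other). Origin: centre of its underside; the top is 8 mm above.
- bracket: Rigid probe bracket, 0.25 to 0.4 kg, standing on the bench on its foot, 55 (x) x 90 (y) x 5 mm. Back plate 90 wide, 60 high, 5 thick, outer face at x = +27.5 mm, looking along +x; it goes to the fence. Blue clamp block to grip across y: 30 (x) x 24 (y) mm, 75 high, centre x = -3 mm; black screw on top up to 91 mm; 8 mm tube to x = -86 mm, 58 mm up. Origin: foot's underside, centre; z up.
- bracket_back (a point): Middle of the lower edge of the back plate's outer face (27.5 mm along the bracket's x from its origin). Two screw holes lie 30 mm either side of the middle, 35 mm up.
- logger: Blue handheld data logger lying on the bench beyond the stand on the right, 175 x 68 x 30 mm; leave alone. Origin at the centre of its underside.
- meter: White power meter lying beyond the stand on the left, 150 x 60 x 40 mm; leave alone. Origin at the centre of its underside.
- screwdriver: The technician's screwdriver lying beyond the stand; leave alone. Origin near its middle.
- screw_dish: Small dark steel dish of screws, 84 mm diameter, 22 mm high, beyond the stand; leave alone. Origin at the centre of its underside.
- beaker: Glass beaker, 68 mm diameter, 95 mm high, at the far left; leave alone. Origin at the centre of its underside.
- offcut: White plastic offcut 80 x 50 x 20 mm at the right of the bench; leave alone. Origin at the centre of its underside.

How it is judged (in metres and radians):
On the way, in this order (a step that is already met when the one before it is completed fails the run):
1. the kettle stands upright on the cork mat, released (horizontal distance between kettle and mat below 0.028 m and z of kettle in the frame of mat between 0.004 and 0.012 m and angle between kettle's own z axis and vertical below 0.06 rad and linear speed of kettle below 0.02 m/s and contact force between kettle and the fingers below 0.1 N and contact force between kettle and the arm below 0.1 N), for 0.2 s.
2. the bracket is seated at the fence and pressed steadily with 7 to 17 N (x of bracket_back in the frame of fence between -0.003 and 0.003 m and y of bracket_back in the frame of fence between -0.006 and 0.006 m and z of bracket_back in the frame of fence between -0.003 and 0.004 m and angle between the y axis of bracket and the y axis of fence, either way round below 0.04 rad and x of bracket in the frame of fence below -0.02 m and angle between bracket's own z axis and vertical below 0.05 rad and linear speed of bracket below 0.01 m/s and contact force between bracket and fence between 7 and 17 N and contact force between bracket and the fingers above 3 N), for 1 s.
At the end, for the whole second after the job is handed in: Kettle upright and free on the mat (axes within 28 mm). Bracket foot-down (4 mm), upright (0.05 rad), flat on the fence (3 mm, 0.04 rad), centred on the slots within 6 mm, held at rest by the fingers with 7 to 17 N on the fence through the last second (all of step 1 and all of step 2); the arm keeps its last pose, push and grip.
It fails at once if the kettle is tipped by more than 0.35 rad (angle between kettle's own z axis and vertical above 0.35 rad).
It fails at once if the kettle is dropped (it reaches mat or bench faster than 0.5 m/s) (height (world z) of kettle below 0.025 m and linear speed of kettle above 0.5 m/s).
It fails at once if the bracket is rammed into the fence (over 45 N) (contact force between bracket and fence above 45 N).
It fails at once if another thing on the bench is moved by more than 25 mm (distance of any of logger, meter, screwdriver, screw_dish, beaker, offcut from where it was at the start of the episode above 0.025 m).
It also fails if it takes over 64 s, if anything falls off the work surface, if the arm or the gripper's body presses on something with over 40 N, if the wrist force passes 120 N, or if a joint passes its speed limit or range.

## Working session

There is one attempt and no reset: what is moved stays moved. The work goes in short steps, Python scripts to look and compute and a shell command to move; the robot and the scene stay as the last step left them, time stands still between calls to the robot, and variables do not carry over. Pictures are saved under pics/ and viewed, at most 10 in all, crops included, and the job is handed in when it is done.

```bash
mkdir -p pics; ls; cat > h.py <<'E'
import numpy as np, cv2
from cell import get_obs, cams, ticket, finder
def ray(cam,uv):
    c=cams.calibration(cam);E=np.array(c["extrinsics"]);R,t=E[:3,:3],E[:3,3]
    d=R.T@np.array([(uv[0]-c["cx"])/c["fx"],(uv[1]-c["cy"])/c["fy"],1.]);return -R.T@t,d
def at(cam,uv,z):
    o,d=ray(cam,uv);return o+d*(z-o[2])/d[2]
def proj(cam,p):
    c=cams.calibration(cam);E=np.array(c["extrinsics"]);q=E[:3,:3]@np.array(p)+E[:3,3]
    return np.array([c["fx"]*q[0]/q[2]+c["cx"],c["fy"]*q[1]/q[2]+c["cy"]])
def snap(cam,name=None):
    im=cams.read_camera(cam)
    if name: cv2.imwrite(f"pics/{name}.png",im[:,:,::-1])
    return im
E
cat > m.py <<'E'
from h import *
np.set_printoptions(precision=4,suppress=True)
Z=dict(stand=0,fence=.028,kettle=.028,kettle_handle=.2,mat=0,bracket=0,bracket_back=0,logger=0,offcut=0)
for cam in ("scene","top"):
    snap(cam,cam+"0")
    print(cam,ray(cam,(256,192))[0])
    for n,z in Z.items():
        for r in finder.tip_of(n,cam)[:2]: print(n,round(r["p"],2),np.round(r["xy"],1),at(cam,r["xy"],z))
s=get_obs();print(s["time_s"],s["tool_pos"],s["tool_rot"],s["force"],s["grip_width"])
E
python3 m.py; python3 -c "
import cv2,numpy as np
cv2.imwrite('pics/both.png',np.hstack([cv2.imread('pics/scene0.png'),cv2.imread('pics/top0.png')])[:, :])"
```

```text
pics
scene [1.3389 1.0344 1.0671]
stand 0.92 [274.8 230.3] [0.5916 0.0417 0.    ]
fence 0.63 [260.9 232. ] [0.6559 0.0486 0.028 ]
kettle 0.84 [288.3 224. ] [0.5524 0.0667 0.028 ]
kettle_handle 0.8 [288.6 182.9] [0.5553 0.0599 0.2   ]
mat 0.6 [362. 257.] [0.4312 0.3108 0.    ]
bracket 0.68 [248.8 169.9] [ 0.456  -0.3339  0.    ]
bracket_back 0.91 [242.1 167.9] [ 0.4711 -0.3625  0.    ]
bracket_back 0.6 [305.  293.8] [0.6869 0.3303 0.    ]
logger 0.82 [195.2 185.3] [ 0.6956 -0.3587  0.    ]
offcut 0.68 [199.9 160.4] [ 0.5911 -0.5138  0.    ]
top [0.5328 0.0024 1.9479]
stand 0.94 [252.7 204.6] [0.5768 0.0295 0.    ]
stand 0.6 [279.3 149.9] [ 0.7991 -0.0779  0.    ]
fence 0.81 [247.  183.7] [0.6594 0.0521 0.028 ]
kettle 0.89 [238.9 209.1] [0.5581 0.0839 0.028 ]
mat 0.66 [181.7 234.9] [0.4545 0.3145 0.    ]
bracket 0.57 [345.9 232.8] [ 0.4638 -0.3463  0.    ]
bracket_back 0.56 [344.2 227.8] [ 0.4839 -0.3396  0.    ]
logger 0.97 [348.3 173.8] [ 0.7023 -0.3578  0.    ]
logger 0.23 [182.7 237.1] [0.4457 0.3104 0.    ]
offcut 0.77 [387.2 205.2] [ 0.5753 -0.5144  0.    ]
1.0 [ 0.2209 -0.6113  0.2226] [179.9924   0.0044  19.8682] [-0.3622  0.2727 -0.382 ] 0.08720538982944442
```

View pics/scene0.png

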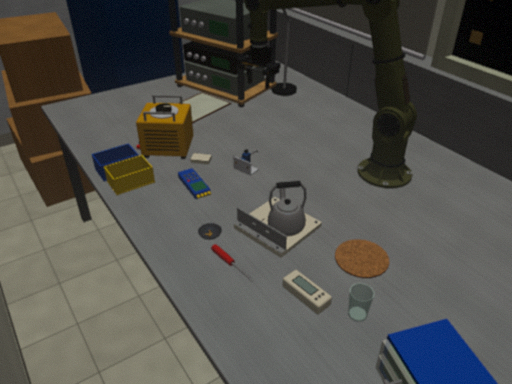

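View pics/top0.png

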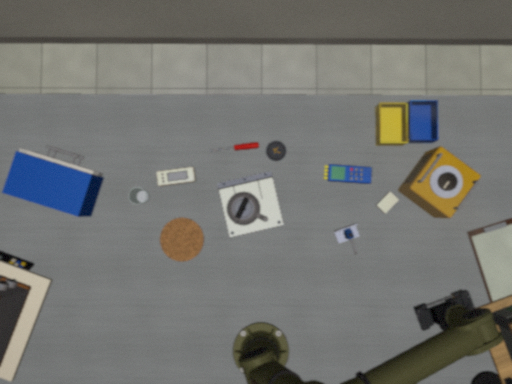

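The pictures show the kettle on the board (top ~243,208), with the fence on the far side of it. The mat is on the left (182,240), and the bracket on the right (347,234) has its tube pointing towards the robot. I'll refine these with masks and an enlarged crop.

```bash
cat > m2.py <<'E'
from h import *
np.set_printoptions(precision=4,suppress=True)
ims={c:snap(c) for c in("scene","top")}
for cam in ims:
    for n,z in (("mat",.008),("kettle",.1),("kettle_handle",.2),("bracket",.04),("stand",.028)):
        for r in finder.masks_of(n,cam)[:1]:
            m=r["mask"].astype(np.uint8);v,u=np.nonzero(m)
            rect=cv2.minAreaRect(np.stack([u,v],1).astype(np.float32))
            cen=(u.mean(),v.mean())
            print(cam,n,round(r["p"],2),m.sum(),np.round(cen,1),at(cam,cen,z)[:2])
            if cam=="top" and n in("stand","bracket"): print([at(cam,p,z)[:2] for p in cv2.boxPoints(rect)])
    # dark bar of handle
    k=finder.masks_of("kettle",cam)[0]["mask"]
    g=ims[cam].max(2); print(cam,"kettle gray pct",np.percentile(g[k],[2,10,30,60,90]))
    for th in(30,40,50):
        v,u=np.nonzero(k&(g<th))
        if len(u)>5:
            p=np.array([at(cam,q,.2)[:2] for q in zip(u,v)]);c=p.mean(0);w,V=np.linalg.eigh(np.cov(p.T));print(th,len(u),c,"axis deg",np.degrees(np.arctan2(V[1,1],V[0,1])),2*np.sqrt(3*w))
t=cv2.resize(ims["top"][165:275,155:375],None,fx=3.6,fy=3.6,interpolation=cv2.INTER_CUBIC)
s=cv2.resize(ims["scene"][145:285,220:400],(514,400),interpolation=cv2.INTER_CUBIC)
cv2.imwrite("pics/top1.png",t[:,:,::-1]);cv2.imwrite("pics/sc1.png",s[:,:,::-1])
for d in(.05,):
    print(proj("top",(.5553,.06,.2)),proj("scene",(.5553,.06,.2)))
E
python3 m2.py
```

```text
scene mat 0.96 1646 [361.8 258.7] [0.4442 0.3219]
scene kettle 0.74 1385 [286.9 210.8] [0.5691 0.0756]
scene kettle_handle 0.64 1424 [287.5 210.9] [0.6474 0.1764]
scene bracket 0.79 347 [244.7 162.9] [ 0.4744 -0.3361]
scene stand 0.57 1924 [271.4 229.8] [0.6196 0.0591]
scene kettle gray pct [ 27.  46.  60.  72. 100.]
30 52 [0.5706 0.0795] axis deg -137.4305311611121 [0.0663 0.1155]
40 117 [0.5705 0.0751] axis deg -136.13454657575303 [0.0697 0.1153]
50 164 [0.5867 0.0987] axis deg 53.12606132468859 [0.0809 0.277 ]
top mat 0.93 1490 [181.3 238.9] [0.4387 0.3147]
top kettle 0.73 924 [243.2 208.4] [0.56   0.0646]
top kettle_handle 0.69 991 [244.  208.7] [0.5574 0.0582]
top bracket 0.53 328 [346.3 234.2] [ 0.4599 -0.3406]
[array([ 0.475 , -0.2886]), array([ 0.5035, -0.3742]), array([ 0.3974, -0.4089]), array([ 0.3691, -0.3235])]
top stand 0.93 2117 [251.8 201.5] [0.5885 0.0329]
[array([0.6621, 0.1762]), array([ 0.7127, -0.0403]), array([ 0.4975, -0.09  ]), array([0.4476, 0.1254])]
top kettle gray pct [ 36.46  63.3   87.   106.   128.  ]
40 36 [0.5675 0.064 ] axis deg 155.28311376447493 [0.0087 0.0649]
50 71 [0.5643 0.0652] axis deg 154.2861077281992 [0.0128 0.0733]
[243.4939 209.2674] [288.6158 182.9182]
```

View pics/top1.png

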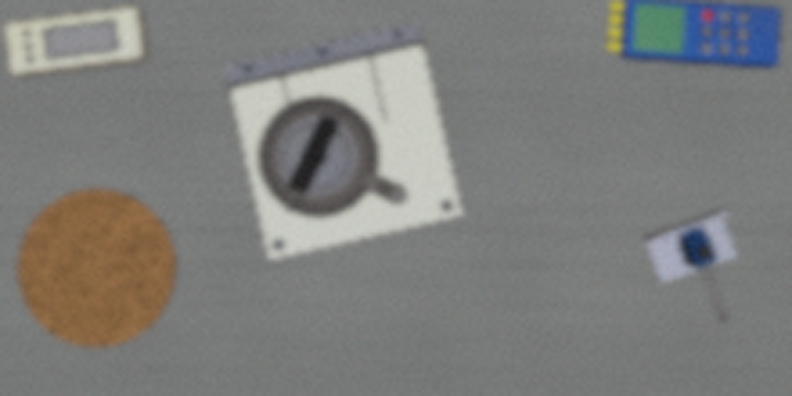

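View pics/sc1.png

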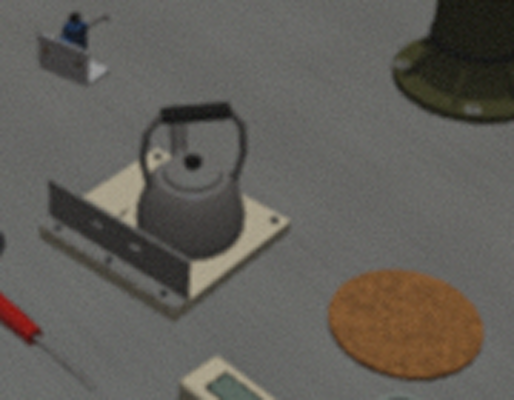

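The crop shows the kettle bar running from about (247,198) to (237.5,218) in the top image, and the spout points right and towards the robot. In the scene image the bar is centred near (289,184). I'll start moving at a safe height and triangulate the bar.

```bash
python3 -m creep '0.02 0.04 0.015 -5 0.087;0.02 0.04 0.015 -5 0.087;0.02 0.04 0.01 -5 0.087;0.02 0.04 0 -5 0.087;0.02 0.04 0 -5 0.087;0.02 0.04 0 -5 0.087;0.02 0.04 0 -5 0.087;0.02 0.04 0 -5 0.087' 50
python3 - <<'E'
from h import *
np.set_printoptions(precision=4,suppress=True)
def tri(a,b):
    (o1,d1),(o2,d2)=ray("top",a),ray("scene",b)
    d1/=np.linalg.norm(d1);d2/=np.linalg.norm(d2)
    s=np.linalg.lstsq(np.stack([d1,-d2],1),o2-o1,rcond=None)[0];p,q=o1+s[0]*d1,o2+s[1]*d2
    return (p+q)/2,np.linalg.norm(p-q)
c=lambda x,y:(155+x/3.6-.36,165+y/3.6-.36)
s=lambda x,y:(220+x/2.856-.3,145+y/2.857-.3)
print("handle",tri(c(315,154),s(197,111.5)))
e1,e2=at("top",c(333,118),.2),at("top",c(297,190),.2);print(e1,e2,np.linalg.norm(e1-e2))
e1,e2=at("scene",s(162,114),.2),at("scene",s(232,110),.2);print(e1,e2,np.linalg.norm(e1-e2))
print("mat",tri(c(97,267),s(406,322)), at("top",c(97,267),.008),np.linalg.norm(at("top",c(18,267),.008)-at("top",c(176,267),.008)))
print("kettle rim centre z~.09",at("top",c(319,156),.08))
E
```

```text
time_s: 2.7
tool_pos: [0.3815, -0.2899, 0.2629]
tool_rot: [180.0, -0.0, -20.3]
force: [1.5, -0.5, 0.4]
grip_width: 0.087
grasp_force: 0.0
handle (array([0.561 , 0.0656, 0.2023]), np.float64(0.002482235960716198))
[0.5982 0.0469 0.2   ] [0.5258 0.0829 0.2   ] 0.0808430899583578
[0.5942 0.0456 0.2   ] [0.5227 0.0837 0.2   ] 0.08105087535009141
mat (array([0.4383, 0.3148, 0.0051]), np.float64(0.0022874790763923658)) [0.4393 0.3135 0.008 ] 0.17536872995336253
kettle rim centre z~.09 [0.5618 0.0649 0.08  ]
```

```bash
python3 -m creep '0.0224 0.0444 0 -1 0.087;0.0224 0.0444 0 -1 0.087;0.0224 0.0444 0 -1 0.087;0.0224 0.0444 0 -1 0.087;0.0224 0.0444 0 -1 0.087;0.0224 0.0444 0 -1 0.087;0.0224 0.0444 0 -0.7 0.087;0.0224 0.0444 0 0 0.087' 50
python3 -m creep '0 0 -0.01 0 0.087;0 0 -0.02 0 0.087;0 0 -0.025 0 0.087;0 0 -0.02 0 0.087;0 0 -0.007 0 0.087;0 0 0 0 0.087' 50
python3 -c "
from h import *
snap('scene','g1')
im=cv2.imread('pics/g1.png')[130:260,220:350];cv2.imwrite('pics/g1c.png',cv2.resize(im,(520,520),interpolation=2))"
```

```text
time_s: 3.7
tool_pos: [0.5608, 0.0651, 0.2629]
tool_rot: [180.0, -0.1, -26.9]
force: [0.3, -0.1, -0.3]
grip_width: 0.0874
grasp_force: 0.0
time_s: 4.45
tool_pos: [0.56, 0.0635, 0.1805]
tool_rot: [180.0, 0.0, -26.9]
force: [-0.9, 0.7, -0.1]
grip_width: 0.0869
grasp_force: 0.0
```

View pics/g1c.png

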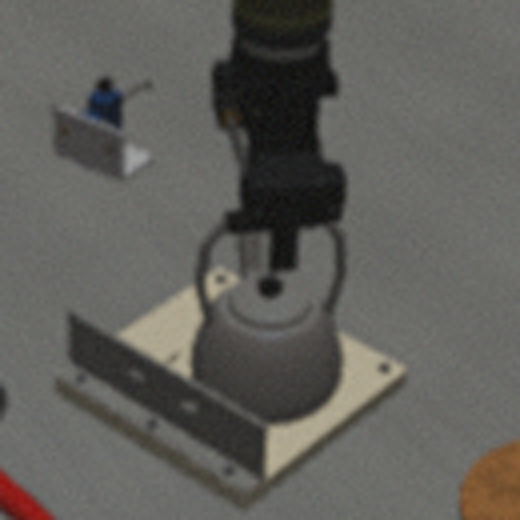

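The near finger (crop 285,245) is in front of the bar and centred along it. I'll close the fingers and lift a little.

```bash
python3 -m creep '0 0 0 0 0.01;0 0 0 0 0.01;0 0 0 0 0.01;0 0 0 0 0.01;0 0 0 0 0.01;0 0 0 0 0.01' 50
python3 -m creep '0 0 0.005 0 0.01;0 0 0.01 0 0.01;0 0 0.02 0 0.01;0 0 0.02 0 0.01;0 0 0.01 0 0.01;0 0 0 0 0.01' 50
```

```text
time_s: 5.25
tool_pos: [0.5601, 0.0639, 0.1805]
tool_rot: [180.0, 0.0, -26.8]
force: [-0.3, -0.4, -0.0]
grip_width: 0.0347
grasp_force: 0.0
time_s: 6.0
tool_pos: [0.5605, 0.0639, 0.2465]
tool_rot: [-180.0, -0.1, -26.8]
force: [0.5, -0.1, -5.7]
grip_width: 0.0189
grasp_force: 49.9
```

The fingers finished closing during the lift, so the bar probably sits low on the pads. I'll set the kettle back down gently and regrip it.

```bash
python3 -m creep '0 0 -0.01 0 0.01;0 0 -0.015 0 0.01;0 0 -0.01 0 0.01;0 0 -0.006 0 0.01;0 0 -0.003 0 0.01;0 0 0 0 0.01' 50
python3 -m creep '0 0 -0.002 0 0.01;0 0 -0.002 0 0.01;0 0 0 0 0.01' 50
python3 -m creep '0 0 -0.002 0 0.01;0 0 -0.002 0 0.01;0 0 0 0 0.01' 50
```

```text
time_s: 6.75
tool_pos: [0.5602, 0.0639, 0.2016]
tool_rot: [-180.0, 0.0, -26.8]
force: [-0.1, -1.1, -5.6]
grip_width: 0.019
grasp_force: 49.9
time_s: 7.12
tool_pos: [0.56, 0.0638, 0.1975]
tool_rot: [180.0, 0.0, -26.8]
force: [-0.2, 0.2, -5.5]
grip_width: 0.0187
grasp_force: 49.9
time_s: 7.5
tool_pos: [0.5599, 0.0638, 0.1933]
tool_rot: [180.0, 0.0, -26.8]
force: [-0.4, -0.2, -5.7]
grip_width: 0.0188
grasp_force: 49.9
```

```bash
python3 -m creep '0 0 -0.002 0 0.01;0 0 -0.002 0 0.01;0 0 0 0 0.01' 50
python3 -m creep '0 0 -0.002 0 0.01;0 0 -0.002 0 0.01;0 0 0 0 0.01' 50
```

```text
time_s: 7.88
tool_pos: [0.5606, 0.0643, 0.1902]
tool_rot: [-180.0, -0.1, -26.8]
force: [0.0, 1.5, -2.4]
grip_width: 0.0188
grasp_force: 49.9
time_s: 8.25
tool_pos: [0.5625, 0.066, 0.1894]
tool_rot: [-179.7, -0.3, -26.8]
force: [-0.2, 3.1, 11.1]
grip_width: 0.0188
grasp_force: 49.9
```

```bash
python3 -m creep '0 0 0 0 0.05;0 0 0 0 0.05;0 0 0 0 0.05;0 0 0 0 0.05;0 0 -0.005 0 0.05;0 0 -0.004 0 0.05;0 0 0 0 0.05' 50
python3 -m creep '0 0 0 0 0.01;0 0 0 0 0.01;0 0 0 0 0.01;0 0 0 0 0.01;0 0 0 0 0.01;0 0 0 0 0.01' 50
```

```text
time_s: 9.12
tool_pos: [0.5597, 0.0638, 0.1759]
tool_rot: [180.0, 0.1, -26.8]
force: [-0.2, -0.2, 0.4]
grip_width: 0.0497
grasp_force: 0.0
time_s: 9.88
tool_pos: [0.5606, 0.0645, 0.1771]
tool_rot: [-179.9, -0.0, -26.8]
force: [0.7, 3.1, 3.2]
grip_width: 0.0184
grasp_force: 49.2
```

```bash
python3 -m creep '0 0 0.005 0 0.01;0 0 0.01 0 0.01;0 0 0.015 0 0.01;0 0 0.015 0 0.01;0 0 0.015 0 0.01;0 0 0.01 0 0.01;0 0 0 0 0.01' 50
python3 -m creep '-0.004 0.008 0 0 0.01;-0.008 0.016 0 0 0.01;-0.012 0.025 0 0 0.01;-0.015 0.031 0 0 0.01;-0.015 0.031 0 0 0.01;-0.015 0.031 0 0 0.01;-0.015 0.031 0 0 0.01;-0.014 0.028 0 0 0.01' 50
python3 -m creep '-0.012 0.024 0 0 0.01;-0.007 0.015 0 0 0.01;-0.004 0.009 0 0 0.01;0 0 0 0 0.01;0 0 0 0 0.01' 50
python3 - <<'E'
from h import *
s=snap("scene","k1");t=snap("top")
im=np.hstack([cv2.resize(s[160:310,290:430],(373,400),interpolation=2),cv2.resize(t[180:290,130:240],(400,400),interpolation=2)])
cv2.imwrite("pics/k1c.png",im[:,:,::-1])
E
```

```text
time_s: 10.75
tool_pos: [0.5607, 0.0641, 0.2477]
tool_rot: [-180.0, -0.1, -26.8]
force: [1.2, -0.8, -5.7]
grip_width: 0.0181
grasp_force: 49.8
time_s: 11.75
tool_pos: [0.4598, 0.2674, 0.2463]
tool_rot: [180.0, 0.1, -26.7]
force: [0.6, -0.1, -5.1]
grip_width: 0.018
grasp_force: 49.8
time_s: 12.38
tool_pos: [0.4455, 0.2982, 0.244]
tool_rot: [179.7, 0.0, -26.7]
force: [0.6, -0.7, -5.9]
grip_width: 0.0179
grasp_force: 49.8
```

View pics/k1c.png

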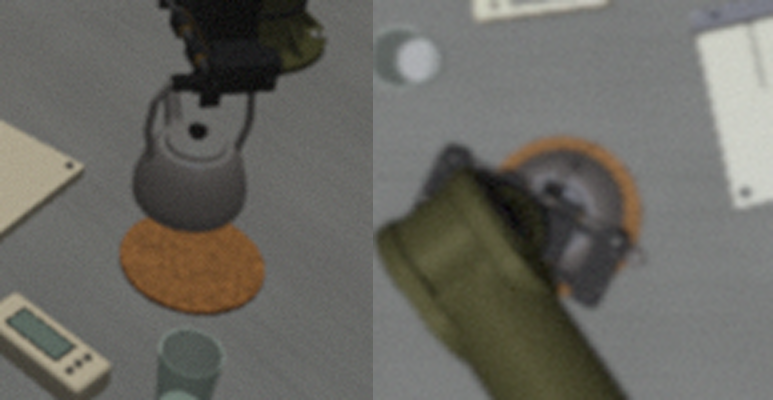

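The kettle hangs upright above the mat, but the arm stopped about 16 mm short. I'll check for a joint limit.

```bash
python3 -c "
from h import *
s=get_obs();print(np.round(s['qpos'],1),np.round(s['effort'],1),s['tool_pos'],np.round(s['joint_velocities'],2))"
```

```text
[ -25.7    4.7  -11.4   96.9    1.1   78.7 -154.2] [ -1.2 -38.5  -0.8 -34.1  -0.   -0.   -0. ] [0.44687219 0.29653613 0.24409171] [ 1.06  0.06  0.72 -0.08 -0.15  0.08  0.05]
```

Joint 7 is at its −154° limit. Turning the tool positive about the kettle axis frees it, since the spout direction on the mat doesn't matter.

```bash
python3 -m creep '0 0 0 3 0.01;0 0 0 5 0.01;0 0 0 5 0.01;0 0 0 5 0.01;0 0 0 4 0.01;0 0 0 2 0.01;0 0 0 0 0.01;0 0 0 0 0.01' 50
```

```text
time_s: 13.48
tool_pos: [0.4469, 0.297, 0.2443]
tool_rot: [179.7, 0.0, -2.9]
force: [0.9, -0.1, -5.7]
grip_width: 0.0185
grasp_force: 49.8
```

```bash
python3 -m creep '-0.002 0.004 0 0 0.01;-0.004 0.009 0 0 0.01;-0.002 0.004 0 0 0.01;0 0 0 0 0.01;0 0 0 0 0.01' 50
python3 -m creep '0 0 -0.008 0 0.01;0 0 -0.014 0 0.01;0 0 -0.016 0 0.01;0 0 -0.016 0 0.01;0 0 -0.012 0 0.01;0 0 -0.008 0 0.01;0 0 -0.004 0 0.01;0 0 0 0 0.01' 50
```

```text
time_s: 14.1
tool_pos: [0.4387, 0.3143, 0.2442]
tool_rot: [179.7, 0.0, -2.8]
force: [-0.0, -0.1, -5.6]
grip_width: 0.0184
grasp_force: 49.8
time_s: 15.1
tool_pos: [0.4387, 0.3145, 0.1663]
tool_rot: [179.7, 0.0, -2.8]
force: [0.1, -1.1, -5.2]
grip_width: 0.018
grasp_force: 49.8
```

```bash
python3 - <<'E'
from h import *
s=snap("scene","k2")
for n in("mat","kettle"):
    r=finder.tip_of(n,"scene")[:1]
    for q in r: print(n,q["p"],at("scene",q["xy"],.008 if n=="mat" else .017))
E
```

```text
mat 0.78 [0.44697527 0.32312006 0.008     ]
kettle 0.96 [0.42547004 0.30997735 0.017     ]
```

```bash
python3 -m creep '0 0 -0.002 0 0.01;0 0 -0.002 0 0.01;0 0 -0.002 0 0.01;0 0 0 0 0.01' 50
python3 -m creep '0 0 -0.001 0 0.01;0 0 -0.001 0 0.01;0 0 -0.001 0 0.01;0 0 0 0 0.01' 50
```

```text
time_s: 15.75
tool_pos: [0.4384, 0.3143, 0.16]
tool_rot: [179.7, 0.1, -2.8]
force: [-0.4, -0.1, -6.0]
grip_width: 0.0181
grasp_force: 49.8
time_s: 16.25
tool_pos: [0.4385, 0.3144, 0.1571]
tool_rot: [179.7, 0.0, -2.8]
force: [-0.1, -0.2, -5.6]
grip_width: 0.0181
grasp_force: 49.8
```

```bash
python3 -m creep '0 0 -0.001 0 0.01;0 0 -0.001 0 0.01;0 0 -0.001 0 0.01;0 0 0 0 0.01' 50
```

```text
time_s: 16.75
tool_pos: [0.4392, 0.3161, 0.1562]
tool_rot: [179.9, -0.1, -2.8]
force: [-2.2, 0.7, 4.6]
grip_width: 0.0181
grasp_force: 49.1
```

```bash
python3 -m creep '0 0 0 0 0.06;0 0 0 0 0.06;0 0 0 0 0.06;0 0 0 0 0.06;0 0 0 0 0.06;0 0 0 0 0.06' 50
python3 -m creep '0 0 0.01 0 0.06;0 0 0.02 0 0.06;0 0 0.03 0 0.06;0 0 0.03 0 0.06;0 0 0.03 0 0.06' 50
python3 - <<'E'
from h import *
s=snap("scene","k3")
for n,z in(("mat",.008),("kettle",.008),("kettle_handle",.18)):
    for q in finder.tip_of(n,"scene")[:1]: print(n,q["p"],at("scene",q["xy"],z))
E
```

```text
time_s: 17.5
tool_pos: [0.4386, 0.3143, 0.1542]
tool_rot: [179.7, 0.0, -2.8]
force: [-0.0, 0.5, 1.0]
grip_width: 0.0592
grasp_force: 0.0
time_s: 18.12
tool_pos: [0.4386, 0.3145, 0.2761]
tool_rot: [179.7, -0.0, -2.8]
force: [0.7, 0.1, -0.6]
grip_width: 0.0605
grasp_force: 0.0
mat 0.87 [0.44052985 0.32019206 0.008     ]
kettle 0.73 [ 0.49513526 -0.35172784  0.008     ]
kettle_handle 0.81 [0.44160617 0.30827029 0.18      ]
```

The kettle is released on the mat and the handle reads close to the mat centre. The arm is now clear of both the stand and the bracket, so I'll average some frames and make one enlarged composite for fitting.

```bash
python3 - <<'E'
from h import *
A={c:np.mean([snap(c).astype(float) for _ in range(5)],0) for c in("top","scene")}
np.savez("avg.npz",**A)
def crop(c,u,v,w,h,s):
    return cv2.resize(np.clip(A[c][v:v+h,u:u+w]*1.3,0,255).astype(np.uint8),(w*s,h*s),interpolation=cv2.INTER_CUBIC)
im=np.zeros((600,800,3),np.uint8)
a=crop("top",212,165,80,80,5);b=crop("scene",226,185,100,75,4)  #400x400, 400x300
c=crop("top",325,215,45,45,4)
d=crop("scene",225,140,45,40,6)
im[:400,:400]=a;im[:300,400:]=b;im[400:580,:180]=c;im[310:550,400:670]=d
for x in range(0,800,50): im[::4,x]=(im[::4,x]*.6).astype(np.uint8)
cv2.imwrite("pics/fit.png",im[:,:,::-1])
E
```

```text
(no output)
```

View pics/fit.png

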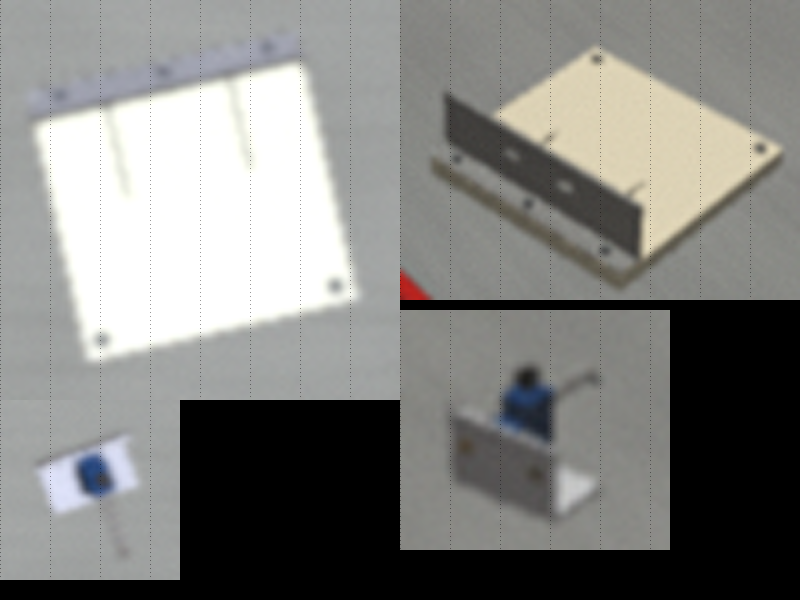

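The composite gives clear board corners, fence base line, slots and pen lines in both views, and also the bracket's plate corners, holes and tube end. I'll fit both poses by least squares.

```bash
cat > fit.py <<'E'
from h import *
from scipy.optimize import least_squares
np.set_printoptions(precision=4,suppress=True)
def px(cam,panel,x,y):
    ox,oy,s,u,v={("top",0):(0,0,5,212,165),("scene",0):(400,0,4,226,185),("top",1):(0,400,4,325,215),("scene",1):(400,310,6,225,140)}[(cam,panel)]
    return np.array([u+(x-ox+.5)/s-.5,v+(y-oy+.5)/s-.5])
S=[("top",89,361,-110,110,28),("top",358,298,-110,-110,28),("top",37,124,85,110,28),("top",305,64,85,-110,28),("top",108,106,85,50,28),("top",231,80,85,-50,28),
("scene",783,150,-110,110,28),("scene",597,46,-110,-110,28),("scene",445,93,90,-110,88),("scene",642,208,90,110,88),("scene",512,154,88,-30,63),("scene",566,187,88,30,63),("scene",642,258,90,110,29)]
B=[("top",56,514,-27.5,45,5),("top",139,488,-27.5,-45,5),("top",37,464,27.5,45,60),("top",130,435,27.5,-45,60),("top",124,554,-86,0,58),("top",97,477,-3,0,77),
("scene",450,405,27.5,-45,60),("scene",553,440,27.5,45,60),("scene",553,520,27.5,45,0),("scene",452,478,27.5,-45,0),("scene",602,485,-27.5,45,3),("scene",464,447,27.5,-30,35),("scene",537,473,27.5,30,35),("scene",597,378,-86,0,58),("scene",528,370,-3,0,88)]
def fit(P,panel,x0,cs=("top","scene")):
    def f(q):
        c,s=np.cos(q[2]),np.sin(q[2]);r=[]
        for cam,x,y,X,Y,Z in P:
            if cam in cs: r.append(proj(cam,(q[0]+(c*X-s*Y)/1e3,q[1]+(s*X+c*Y)/1e3,Z/1e3))-px(cam,panel,x,y))
        return np.ravel(r)
    r=least_squares(f,x0,loss="soft_l1",f_scale=.5)
    print(cs,r.x[:2],np.degrees(r.x[2]),"rms",np.sqrt(np.mean(f(r.x)**2)));return r.x,f(r.x).reshape(-1,2)
for P,p,x0 in((S,0,(.58,.04,.23)),(B,1,(.46,-.34,.3))):
    for cs in(("top",),("scene",),("top","scene")): q,res=fit(P,p,x0,cs)
    print(np.round(res,2).tolist())
    if p==0:
        f=q[:2]+.085*np.array([np.cos(q[2]),np.sin(q[2])]);print("fence",f)
E
python3 fit.py
```

```text
('top',) [0.5789 0.0386] 12.871230740617353 rms 0.2742913882668669
('scene',) [0.5795 0.0405] 13.366075012496248 rms 0.4762372809115546
('top', 'scene') [0.579  0.0394] 13.119929252531819 rms 0.43641159023635195
[[-0.11, 0.36], [0.13, 0.41], [-0.58, -0.11], [-0.38, -0.5], [-0.08, 0.11], [-0.23, -0.32], [0.29, -0.5], [-0.3, 0.05], [-0.13, -0.52], [-0.44, -0.24], [0.46, -0.26], [0.16, -0.57], [-1.15, 0.89]]
fence [0.6618 0.0587]
('top',) [ 0.4634 -0.3456] 19.04284177907243 rms 0.7235520881609205
('scene',) [ 0.4608 -0.3514] 19.775015352795304 rms 0.7773185047010095
('top', 'scene') [ 0.4629 -0.3474] 19.017934161989878 rms 0.8234017160305789
[[-0.5, 0.09], [-0.15, -0.71], [1.87, 0.03], [0.31, -0.22], [0.55, 1.35], [1.13, 0.6], [-0.06, 0.66], [-0.05, 1.9], [0.04, 0.87], [0.0, 0.65], [-0.11, 0.29], [0.56, -0.05], [-0.24, 0.37], [0.58, -2.2], [-0.04, 1.05]]
```

Both views agree. The fence is at (0.662, 0.059) with yaw 13.1°, and the bracket is at (0.463, −0.347) with yaw 19°. I'll move over to the bracket.

```bash
python3 -m creep '0.001 -0.03 0 2 0.087;0.001 -0.042 0 2 0.087;0.001 -0.044 0 2 0.087;0.002 -0.044 0 2 0.087;0.001 -0.044 0 2 0.087;0.001 -0.044 0 2 0.087;0.001 -0.044 0 2 0.087;0.002 -0.044 0 2 0.087' 40
python3 -m creep '0.001 -0.044 0 2 0.087;0.001 -0.044 -0.01 2 0.087;0.002 -0.044 -0.02 1.8 0.087;0.001 -0.044 -0.02 0 0.087;0.002 -0.044 -0.02 0 0.087;0.001 -0.044 -0.02 0 0.087;0.002 -0.0335 -0.01 0 0.087;0 0 0 0 0.087' 40
```

```text
time_s: 19.82
tool_pos: [0.4485, -0.023, 0.2744]
tool_rot: [179.7, -0.0, 13.3]
force: [0.6, 0.1, -0.6]
grip_width: 0.0869
grasp_force: 0.0
time_s: 20.82
tool_pos: [0.457, -0.3218, 0.1732]
tool_rot: [179.7, 0.2, 18.7]
force: [-0.1, 0.7, 0.6]
grip_width: 0.0872
grasp_force: 0.0
```

```bash
python3 -m creep '0.001 -0.008 0 0.3 0.087;0.001 -0.012 0 0 0.087;0.001 -0.006 0 0 0.087;0 0 -0.015 0 0.087;0 0 -0.025 0 0.087;0 0 -0.025 0 0.087;0 0 -0.01 0 0.087;0 0 0 0 0.087' 40
python3 - <<'E'
from h import *
np.set_printoptions(precision=4,suppress=True)
s=get_obs();p=np.array(s["tool_pos"]);print(p,s["tool_rot"])
im=snap("scene");print(proj("scene",p))
c=im[110:190,205:295];cv2.imwrite("pics/b1.png",cv2.resize(c,(720,640))[:600,:,::-1])
E
```

```text
time_s: 21.82
tool_pos: [0.4611, -0.3445, 0.0984]
tool_rot: [179.8, 0.1, 19.3]
force: [-0.8, 0.9, 1.1]
grip_width: 0.0871
grasp_force: 0.0
[ 0.4611 -0.3445  0.0984] [179.7779   0.0959  19.3041]
[246.1533 148.92  ]
```

View pics/b1.png

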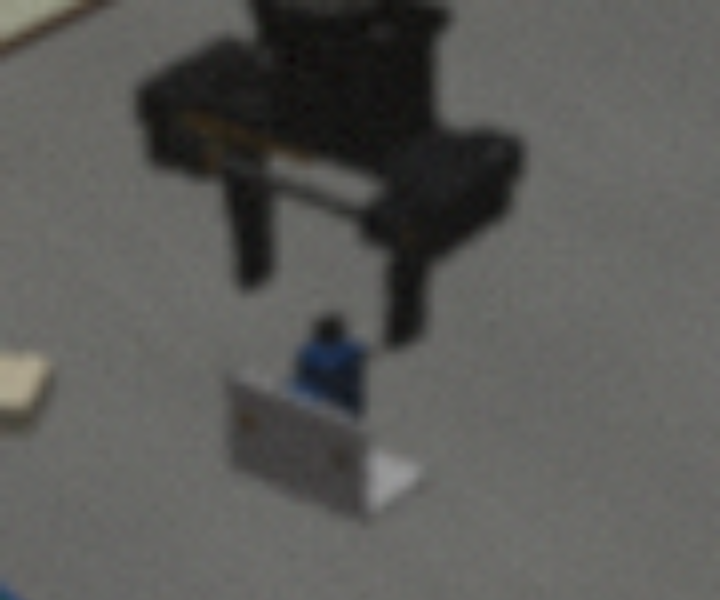

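The fingertips (crop 253,285 and 403,340) straddle the screw (329,322), so I'll descend and grip.

```bash
python3 -m creep '0 -0.001 -0.01 0 0.087;0 -0.001 -0.02 0 0.087;0 0 -0.02 0 0.087;0 0 -0.012 0 0.087;0 0 -0.003 0 0.087;0 0 0 0 0.087' 40
python3 -m creep '0 0 0 0 0.01;0 0 0 0 0.01;0 0 0 0 0.01;0 0 0 0 0.01;0 0 0 0 0.01;0 0 0 0 0.01;0 0 0 0 0.01;0 0 0 0 0.01' 40
python3 -m creep '0 0 0 0 0.01;0 0 0 0 0.01;0 0 0 0 0.01' 40
```

```text
time_s: 22.62
tool_pos: [0.4616, -0.3472, 0.0342]
tool_rot: [179.7, 0.0, 19.3]
force: [0.3, 0.3, 0.1]
grip_width: 0.0873
grasp_force: 0.0
time_s: 23.62
tool_pos: [0.4614, -0.3466, 0.0343]
tool_rot: [179.8, 0.0, 19.3]
force: [-0.5, 0.5, 1.5]
grip_width: 0.0231
grasp_force: 40.0
time_s: 24.0
tool_pos: [0.4614, -0.3466, 0.0342]
tool_rot: [179.8, 0.0, 19.3]
force: [-1.2, 2.4, 3.2]
grip_width: 0.0238
grasp_force: 40.0
```

```bash
python3 -m creep '0 0 0.008 0 0.01;0 0 0.015 0 0.01;0 0 0.02 0 0.01;0 0 0.02 0 0.01;0 0 0.012 0 0.01;0.006 0.017 0 -0.2 0.01;0.011 0.03 0 -0.5 0.01;0.014 0.038 0 -1 0.01' 40
python3 -m creep '0.0145 0.039 0 -1 0.01;0.0145 0.039 0 -1 0.01;0.0145 0.039 0 -1 0.01;0.0145 0.039 0 -1 0.01;0.0145 0.039 0 -0.5 0.01;0.0145 0.039 0 0 0.01;0.0145 0.039 0 0 0.01;0 0 0 0 0.01' 40
```

```text
time_s: 25.0
tool_pos: [0.4924, -0.2624, 0.1096]
tool_rot: [179.6, 0.0, 17.4]
force: [1.0, 0.1, -3.0]
grip_width: 0.0238
grasp_force: 40.0
time_s: 26.0
tool_pos: [0.5949, 0.0164, 0.1093]
tool_rot: [179.8, -0.0, 13.5]
force: [-0.4, -0.4, -4.0]
grip_width: 0.0234
grasp_force: 40.0
```

```bash
python3 -m creep '0.003 0.008 0 -0.4 0.01;0.0055 0.0134 0 0 0.01;0.003 0.008 0 0 0.01;0 0 -0.008 0 0.01;0 0 -0.012 0 0.01;0 0 -0.012 0 0.01;0 0 -0.007 0 0.01;0 0 0 0 0.01' 40
python3 - <<'E'
from h import *
np.set_printoptions(precision=4,suppress=True)
s=get_obs();p=np.array(s["tool_pos"]);print(p,s["tool_rot"])
A={c:np.mean([snap(c).astype(float) for _ in range(4)],0) for c in("top","scene")}
np.savez("avg2.npz",**A)
def crop(c,u,v,w,h,s): return cv2.resize(np.clip(A[c][v:v+h,u:u+w]*1.5,0,255).astype(np.uint8),(w*s,h*s),interpolation=cv2.INTER_CUBIC)
im=np.hstack([crop("top",212,165,80,80,5),np.vstack([crop("scene",226,170,100,90,4),np.zeros((40,400,3),np.uint8)])])
cv2.imwrite("pics/al.png",im[:,:,::-1])
E
```

```text
time_s: 27.0
tool_pos: [0.6049, 0.0401, 0.0693]
tool_rot: [179.7, 0.1, 12.7]
force: [-0.4, -0.1, -3.2]
grip_width: 0.0235
grasp_force: 40.0
[0.6049 0.0401 0.0693] [179.7024   0.127   12.6748]
```

View pics/al.png

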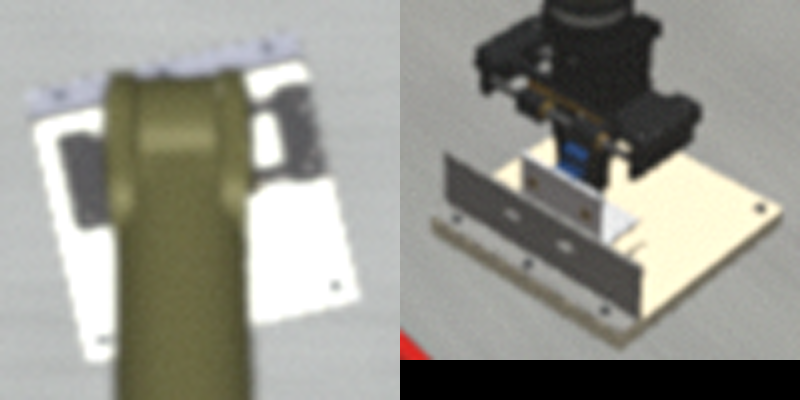

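The scene view shows the bracket held level in front of the fence, with its holes at about (530,183) and (585,214) and the slots at (512,214) and (566,246). I'll compute the sideways offset from the same camera.

```bash
python3 - <<'E'
from h import *
np.set_printoptions(precision=4,suppress=True)
P=lambda x,y:(226+(x-400+.5)/4-.5,170+(y+.5)/4-.5)
f0=np.array([.6618,.0587]);a=np.radians(13.1);R=np.array([[np.cos(a),np.sin(a)],[-np.sin(a),np.cos(a)]])
for n,x,y,z in(("holeL",530,183,.0703),("holeR",585,214,.0703),("slotL",512,214,.063),("slotR",566,246,.063),("topL",522,153,.0953),("topR",605,196,.0953),("botR",605,242,.0353)):
    print(n,R@(at("scene",P(x,y),z)[:2]-f0)*1e3)
p=np.array(get_obs()["tool_pos"]);print("tcp",R@(p[:2]-f0)*1e3)
E
```

```text
holeL [-29.2239 -41.3561]
holeR [-30.4285  20.4817]
slotL [  5.0892 -30.2267]
slotR [ 4.572  30.6632]
topL [-31.6104 -53.0288]
topR [-36.3258  36.6459]
botR [-46.1962  30.3186]
tcp [-58.6966  -5.1628]
```

```bash
python3 - <<'E'
from h import *
np.set_printoptions(precision=4,suppress=True)
b=np.radians(19);Rb=np.array([[np.cos(b),np.sin(b)],[-np.sin(b),np.cos(b)]])
print("screw vs tcp then (bracket axes)",Rb@(at("scene",(205+329.5/8-.5,110+322.5/8-.5),.09)[:2]-[.4611,-.3445])*1e3)
f0=np.array([.6618,.0587]);a=np.radians(13.1);R=np.array([[np.cos(a),np.sin(a)],[-np.sin(a),np.cos(a)]])
A=np.load("avg2.npz")["scene"]
# brown holes: R-B high within plate window; white slots
w=A[200:232,250:285];rb=w[:,:,0]-w[:,:,2]
d=np.clip(rb-np.median(rb)-10,0,None)
for s,(u0,u1,v0,v1) in {"L":(255,262,211,221),"R":(268,276,218,228)}.items():
    q=(A[v0:v1,u0:u1,0]-A[v0:v1,u0:u1,2]);print(np.round(q).astype(int))
    q=np.clip(q-np.percentile(q,60),0,None);V,U=np.mgrid[v0:v1,u0:u1];c=((U*q).sum()/q.sum(),(V*q).sum()/q.sum())
    print(s,c,R@(at("scene",c,.0703)[:2]-f0)*1e3)
for z in(.0703,): 
    t=np.array(get_obs()["tool_pos"]);loc=R@(t[:2]-f0)
    for y in(-.03,.03): print("expected hole px",proj("scene",(*(f0+R.T@(loc+[.030,y])),z)))
for n in("bracket_back","bracket"):
  for q in finder.tip_of(n,"scene")[:2]: print(n,q["p"],q["xy"],R@(at("scene",q["xy"],.0353)[:2]-f0)*1e3)
E
```

```text
screw vs tcp then (bracket axes) [-4.2627 -5.8949]
[[26 16  4  1  1  0  2]
 [27 16  4  2  2  2  1]
 [28 14  3  3  6  4  2]
 [28 14  8  9 10  7  3]
 [26 15 10 12 16 12  2]
 [24 14  9  9 14 11  4]
 [16  8  5  6  8  9  4]
 [ 6  3  3  2  2  3  2]
 [ 1  4  2  3  2  3  4]
 [ 2  2  3  2  4  3  2]]
L (np.float64(256.0901656531768), np.float64(214.0260012581254)) [-29.8527 -51.4892]
[[ 2  3  4  2  2 -1 -1 -2]
 [ 2  2  2  3  4  2  1 -1]
 [ 2  3  3  4  3  3  2  2]
 [ 2  2  4  8  7  5  1  2]
 [ 2  4  7 12 10  7  2  3]
 [ 2  2  8 14 16 13  4  2]
 [ 3  2  5 12 13 13  4  3]
 [ 4  3  2  5  9  9  4  2]
 [ 2  3  3  3  3  6  2  2]
 [ 4  4  3  4  2  2  4  2]]
R (np.float64(271.7934194085798), np.float64(223.18617242815492)) [-30.0014  20.4939]
expected hole px [259.3478 216.2236]
expected hole px [272.5069 223.9376]
bracket_back 0.7 [263.8, 225.9] [-32.1983 -17.2174]
bracket 0.55 [270.7, 225.8] [-48.8674  -0.2063]
```

```bash
python3 -m creep '-0.0008 0.003 0 0.2 0.01;-0.0008 0.0038 0 0.2 0.01;0 0 -0.002 0 0.01;0 0 -0.002 0 0.01;0 0 -0.001 0 0.01;0 0 0 0 0.01;0 0 0 0 0.01' 40
python3 -m creep '0 0 -0.001 0 0.01;0 0 0 0 0.01;0 0 0 0 0.01' 40
python3 -m creep '0 0 -0.001 0 0.01;0 0 0 0 0.01;0 0 0 0 0.01' 40
```

```text
time_s: 28.38
tool_pos: [0.604, 0.047, 0.0653]
tool_rot: [179.7, 0.0, 13.1]
force: [-0.1, -0.1, -1.7]
grip_width: 0.0241
grasp_force: 40.0
time_s: 28.75
tool_pos: [0.604, 0.0471, 0.0643]
tool_rot: [179.7, 0.0, 13.1]
force: [-0.4, 0.2, -3.7]
grip_width: 0.0238
grasp_force: 40.0
time_s: 29.12
tool_pos: [0.604, 0.0471, 0.0632]
tool_rot: [179.7, 0.0, 13.1]
force: [0.3, -0.0, -3.0]
grip_width: 0.0241
grasp_force: 40.0
```

```bash
python3 -m creep '0.0029 0.0007 0 0 0.01;0.0049 0.0011 0 0 0.01;0.0058 0.0014 0 0 0.01;0.0049 0.0011 0 0 0.01;0.0029 0.0007 0 0 0.01;0.0015 0.0003 0 0 0.01;0 0 0 0 0.01;0 0 0 0 0.01' 40
python3 -m creep '0.001 0.0002 0 0 0.01;0.001 0.0002 0 0 0.01;0 0 0 0 0.01;0 0 0 0 0.01' 40
```

```text
time_s: 30.12
tool_pos: [0.6267, 0.0524, 0.0632]
tool_rot: [179.7, 0.0, 13.1]
force: [-0.3, -0.2, -4.0]
grip_width: 0.0236
grasp_force: 40.0
time_s: 30.62
tool_pos: [0.6289, 0.0528, 0.0633]
tool_rot: [179.7, 0.0, 13.1]
force: [0.0, 0.2, -4.0]
grip_width: 0.0236
grasp_force: 40.0
```

```bash
python3 -m creep '0.001 0.0002 0 0 0.01;0.001 0.0003 0 0 0.01;0 0 0 0 0.01;0 0 0 0 0.01' 40
python3 -m creep '0.001 0.0002 0 0 0.01;0 0 0 0 0.01;0 0 0 0 0.01' 40
python3 -m creep '0.001 0.0002 0 0 0.01;0 0 0 0 0.01;0 0 0 0 0.01' 40
```

```text
time_s: 31.12
tool_pos: [0.6308, 0.0534, 0.0632]
tool_rot: [179.7, 0.0, 13.1]
force: [0.3, -0.6, -3.0]
grip_width: 0.0239
grasp_force: 40.0
time_s: 31.5
tool_pos: [0.6319, 0.0535, 0.0633]
tool_rot: [179.7, 0.0, 13.1]
force: [-0.5, -0.3, -3.3]
grip_width: 0.0236
grasp_force: 40.0
time_s: 31.88
tool_pos: [0.6328, 0.0537, 0.0632]
tool_rot: [179.7, 0.0, 13.1]
force: [-0.4, -0.4, -2.9]
grip_width: 0.0238
grasp_force: 40.0
```

```bash
python3 -m creep '0.001 0.0002 0 0 0.01;0 0 0 0 0.01;0 0 0 0 0.01' 40
python3 -m creep '0.001 0.0002 0 0 0.01;0 0 0 0 0.01;0 0 0 0 0.01' 40
python3 -m creep '0.001 0.0002 0 0 0.01;0 0 0 0 0.01;0 0 0 0 0.01' 40
```

```text
time_s: 32.25
tool_pos: [0.6336, 0.0539, 0.0632]
tool_rot: [179.7, 0.1, 13.1]
force: [-1.3, 0.2, -2.7]
grip_width: 0.0238
grasp_force: 40.0
time_s: 32.62
tool_pos: [0.6336, 0.0539, 0.0629]
tool_rot: [179.7, 0.2, 13.1]
force: [-4.7, -0.8, -0.5]
grip_width: 0.0236
grasp_force: 40.0
time_s: 33.0
tool_pos: [0.6336, 0.0538, 0.0628]
tool_rot: [179.7, 0.3, 13.1]
force: [-7.6, -1.4, 0.8]
grip_width: 0.0236
grasp_force: 40.0
```

The bracket touches the fence at about 8 N. I'll use the last view to check the centring along the fence's top edge.

```bash
python3 - <<'E'
from h import *
np.set_printoptions(precision=2,suppress=True)
A=np.mean([snap("scene").astype(float) for _ in range(8)],0);np.savez("avg3.npz",scene=A)
im=cv2.resize(np.clip(A[190:245,230:303]*1.5,0,255).astype(np.uint8),(730,550),interpolation=cv2.INTER_CUBIC)
cv2.imwrite("pics/c1.png",im[:,:,::-1])
f0=np.array([.6618,.0587]);a=np.radians(13.1);R=np.array([[np.cos(a),np.sin(a)],[-np.sin(a),np.cos(a)]])
for n,x,y,z in(("fence top L",.005,-.11,.088),("fence top R",.005,.11,.088),("plate -45 tip",0,-.045,.088),("plate +45",0,.045,.088),("inner +45",-.005,.045,.088),("slotL",.005,-.03,.063),("slotR",.005,.03,.063)):
    q=proj("scene",(*(f0+R.T@np.array([x,y])),z));print(n,(q-[230,190]+.5)*10-.5)
p=np.array(get_obs()["tool_pos"]);print("tcp",R@(p[:2]-f0)*1e3)
E
```

```text
fence top L [ 72.15 178.05]
fence top R [561.46 468.45]
plate -45 tip [219.11 252.4 ]
plate +45 [418.97 370.6 ]
inner +45 [429.1  363.37]
slotL [241.42 335.92]
slotR [373.39 415.47]
tcp [-28.55   1.62]
```

View pics/c1.png

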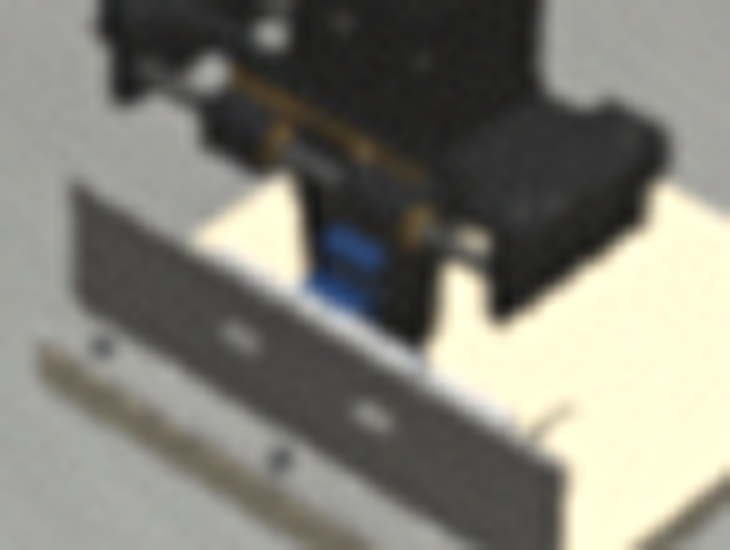

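The fence and slot predictions match to about 2 crop pixels, with the slots at (240,336) and (371,413). The light plate edge lies along the fence top from about x=205, and its right end is ambiguous. I'll profile the colours along that edge.

```bash
python3 - <<'E'
from h import *
A3=np.load("avg3.npz")["scene"];A1=np.load("avg.npz")["scene"]
f0=np.array([.6618,.0587]);a=np.radians(13.1);Rt=np.array([[np.cos(a),-np.sin(a)],[np.sin(a),np.cos(a)]])
Y=np.arange(-66,68,4)
def prof(A,x,z):
    uv=np.array([proj("scene",(*(f0+Rt@np.array([x,y/1e3])),z)) for y in Y],np.float32)
    s=cv2.remap(A.astype(np.float32),uv[:,:1].copy(),uv[:,1:].copy(),cv2.INTER_LINEAR)[:,0];return s
print("y  ",Y)
for x in(.002,-.0025,-.006):
    for n,A in(("now",A3),("before",A1)):
        s=prof(A,x,.088);print(x,n,"sum",s.sum(1).astype(int).tolist());print("   R-B",(s[:,0]-s[:,2]).astype(int).tolist())
E
```

```text
y   [-66 -62 -58 -54 -50 -46 -42 -38 -34 -30 -26 -22 -18 -14 -10  -6  -2   2
   6  10  14  18  22  26  30  34  38  42  46  50  54  58  62  66]
0.002 now sum [293, 298, 314, 357, 363, 358, 345, 340, 334, 338, 342, 340, 341, 334, 318, 327, 328, 328, 329, 345, 339, 336, 328, 330, 341, 339, 335, 311, 305, 326, 356, 352, 361, 363]
   R-B [2, 3, 6, 12, 14, 8, 4, 3, 3, 2, 3, 3, 3, 2, 0, 0, 0, 0, 0, 0, 1, 2, 1, 1, 1, 1, 0, 0, 1, 2, 2, 1, 2, 2]
0.002 before sum [282, 286, 303, 341, 350, 346, 344, 346, 353, 359, 350, 350, 347, 356, 359, 349, 319, 322, 347, 358, 348, 350, 352, 350, 350, 351, 351, 350, 357, 350, 352, 348, 356, 358]
   R-B [3, 4, 7, 13, 14, 13, 14, 15, 16, 15, 15, 13, 14, 15, 17, 16, 13, 13, 14, 15, 14, 16, 15, 14, 14, 15, 14, 15, 15, 14, 13, 13, 15, 16]
-0.0025 now sum [317, 329, 377, 430, 450, 444, 439, 436, 440, 439, 437, 434, 439, 403, 358, 343, 350, 333, 358, 363, 361, 341, 330, 318, 327, 335, 330, 341, 363, 435, 448, 456, 449, 450]
   R-B [2, 4, 12, 21, 23, 16, 10, 10, 10, 11, 9, 11, 9, 2, -8, -11, -10, -12, -12, -10, -3, -1, -1, 0, 0, 0, -1, 0, 5, 7, 9, 6, 9, 8]
-0.0025 be
[... 283 characters left out ...]
5, 25, 25, 26, 25, 24, 25, 26, 26, 27]
-0.006 now sum [318, 337, 392, 458, 478, 482, 478, 480, 479, 480, 471, 475, 449, 372, 298, 281, 264, 269, 286, 285, 266, 246, 229, 219, 234, 234, 262, 331, 436, 475, 487, 484, 484, 479]
   R-B [2, 5, 16, 26, 26, 23, 20, 20, 20, 20, 20, 21, 15, -3, -19, -26, -28, -31, -27, -19, -10, -5, -2, 0, 0, 0, -1, 8, 17, 19, 18, 18, 19, 18]
-0.006 before sum [306, 324, 379, 443, 465, 469, 469, 468, 470, 468, 463, 466, 466, 475, 463, 424, 366, 399, 456, 475, 471, 469, 466, 468, 469, 468, 468, 467, 466, 467, 468, 468, 471, 470]
   R-B [2, 5, 16, 26, 28, 28, 28, 30, 29, 29, 28, 28, 29, 29, 29, 27, 22, 26, 29, 29, 28, 29, 29, 29, 29, 29, 30, 29, 29, 29, 28, 28, 29, 29]
```

```bash
python3 - <<'E'
from h import *
A3=np.load("avg3.npz")["scene"];A1=np.load("avg.npz")["scene"]
f0=np.array([.6618,.0587]);a=np.radians(13.1);Rt=np.array([[np.cos(a),-np.sin(a)],[np.sin(a),np.cos(a)]])
Y=np.arange(20,70,3);print(Y.tolist())
for x in(-.042,-.046,-.05,-.058):
    for n,A in(("now",A3),("bef",A1)):
        uv=np.array([proj("scene",(*(f0+Rt@np.array([x,y/1e3])),.033)) for y in Y],np.float32)
        s=cv2.remap(A.astype(np.float32),uv[:,:1].copy(),uv[:,1:].copy(),cv2.INTER_LINEAR)[:,0]
        print(x,n,(s[:,0]-s[:,2]).astype(int).tolist(),s.sum(1).astype(int).tolist())
s=get_obs();print(s["time_s"],s["force"],s["tool_rot"])
E
```

```text
[20, 23, 26, 29, 32, 35, 38, 41, 44, 47, 50, 53, 56, 59, 62, 65, 68]
-0.042 now [2, 2, 2, 3, 2, 2, 2, 2, 3, 3, 4, 4, 3, 3, 4, 4, 5] [218, 220, 220, 222, 227, 222, 225, 226, 216, 216, 218, 223, 216, 220, 225, 220, 220]
-0.042 bef [4, 5, 5, 4, 5, 4, 5, 5, 5, 6, 5, 4, 4, 4, 5, 4, 5] [214, 218, 220, 221, 225, 218, 221, 223, 220, 223, 219, 217, 211, 213, 218, 215, 212]
-0.046 now [1, 2, 2, 2, 2, 1, 1, 1, 3, 7, 10, 9, 8, 9, 11, 12, 13] [322, 321, 333, 326, 324, 325, 324, 322, 305, 302, 305, 295, 292, 304, 326, 329, 330]
-0.046 bef [11, 12, 13, 12, 11, 10, 10, 11, 13, 12, 11, 8, 8, 9, 11, 11, 13] [317, 317, 326, 323, 324, 320, 317, 321, 325, 321, 314, 289, 282, 292, 317, 319, 316]
-0.05 now [5, 5, 5, 4, 3, 3, 2, 4, 11, 16, 19, 16, 16, 20, 22, 22, 25] [417, 418, 416, 417, 416, 416, 413, 397, 382, 380, 378, 339, 350, 405, 426, 432, 443]
-0.05 bef [21, 23, 22, 21, 21, 20, 20, 22, 22, 21, 18, 15, 16, 20, 22, 21, 23] [412, 418, 413, 414, 413, 408, 410, 416, 421, 404, 371, 329, 337, 389, 409, 417, 426]
-0.058 now [23, 24, 23, 23, 24, 24, 24, 27, 30, 29, 26, 25, 27, 30, 31, 31, 31] [489, 488, 486, 489, 488, 487, 482, 479, 482, 459, 416, 386, 432, 475, 495, 495, 495]
-0.058 bef [30, 30, 29, 30, 30, 29, 29, 29, 29, 28, 26, 24, 27, 29, 30, 30, 30] [475, 474, 473, 473, 473, 474, 477, 475, 470, 442, 398, 372, 416, 456, 476, 474, 473]
33.4 [-8.04090676 -0.78679543  0.4275281 ] [179.73022685   0.30754161  13.06699746]
```

The edges read about −46 and +44 mm, so the bracket is centred within about 1–2 mm. I'll raise the push to about 12 N.

```bash
python3 -m creep '0.0008 0.0002 0 0 0.01;0.0005 0.0001 0 0 0.01;0 0 0 0 0.01;0 0 0 0 0.01' 40
python3 -m creep '0 0 0 0 0.01;0 0 0 0 0.01;0 0 0 0 0.01;0 0 0 0 0.01' 40
python3 -c "
from h import *
for _ in range(4): snap('scene'); print(np.round(get_obs()['force'],1))"
```

```text
time_s: 33.9
tool_pos: [0.6336, 0.0538, 0.0626]
tool_rot: [179.7, 0.5, 13.1]
force: [-11.4, -1.6, 1.7]
grip_width: 0.0236
grasp_force: 40.0
time_s: 34.4
tool_pos: [0.6336, 0.0537, 0.0625]
tool_rot: [179.7, 0.5, 13.1]
force: [-9.7, -1.9, 2.1]
grip_width: 0.0239
grasp_force: 40.0
[-11.2  -1.1   2.1]
[-11.1  -1.6   3.4]
[-10.8  -1.9   2.5]
[-11.3  -2.3   2.8]
```

```bash
python3 -m creep '0.0005 0.0001 0.0004 0 0.01;0 0 0 0 0.01;0 0 0 0 0.01;0 0 0 0 0.01;0 0 0 0 0.01;0 0 0 0 0.01;0 0 0 0 0.01;0 0 0 0 0.01' 40
python3 -m creep '0 0 0 0 0.01;0 0 0 0 0.01;0 0 0 0 0.01;0 0 0 0 0.01;0 0 0 0 0.01;0 0 0 0 0.01' 40
python3 -c "
from h import *
for _ in range(5): snap('scene'); print(np.round(get_obs()['force'],1))
for n,z in(('mat',.008),('kettle_handle',.18),('kettle',.008)):
    for q in finder.tip_of(n,'scene')[:1]: print(n,round(q['p'],2),at('scene',q['xy'],z))
s=finder.masks_of('kettle','scene')[0];print(s['p'],s['xy'],proj('scene',(.4388,.3142,.09)))"
```

```text
time_s: 35.6
tool_pos: [0.6336, 0.0538, 0.0626]
tool_rot: [179.8, 0.5, 13.1]
force: [-12.6, -2.1, 1.9]
grip_width: 0.0238
grasp_force: 40.0
time_s: 36.35
tool_pos: [0.6336, 0.0538, 0.0626]
tool_rot: [179.8, 0.5, 13.1]
force: [-11.5, -2.1, 1.6]
grip_width: 0.0236
grasp_force: 40.0
[-10.8  -1.7   2.4]
[-9.8 -1.5  1.1]
[-11.8  -1.4   1.4]
[-11.1  -1.6   2.3]
[-11.7  -1.7   2.7]
mat 0.87 [0.44588084 0.33160432 0.008     ]
kettle_handle 0.56 [0.43170496 0.30900624 0.18      ]
kettle 0.72 [0.43513857 0.30633593 0.008     ]
0.65 [362.8, 245.4] [364.90842031 237.91852872]
```

```bash
python3 -c "
from cell import ticket
print(ticket.sign_off())"
```

```text
the job is handed in; nothing more can be done
None
```

I handed the job in at about 37 s: the kettle stands released on the cork mat, and the bracket is held against the fence at about 11 N by the wrist sensor, centred to within about 2 mm; the hand-in returned no verdict.

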